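# Put two paint markers away in their capping cradles

### The arm

A 6-joint arm with a two-finger parallel gripper is mounted at the origin on the work surface. World frame = base frame: x ahead of the robot, y to its left, z up, the work surface at z = 0. Lengths are in m, angles in degrees, forces in N, time in s.
With the tool pointing down it reaches from about 0.35 to 0.875 m from the base axis. Payload 4.2 kg.
Tool frame: the origin (TCP) lies midway between the tips of the shut fingers; the grasp point (between the pads) lies 19 mm behind it; y points along the fingers, z is the direction in which the jaws open and shut, and the axes are right-handed (so a half turn about y gives the same grasp; the last joint's range is limited). The gripper opens to 87 mm and grips with 3 to 60 N. Pads are 19 mm wide; open, the fingers measure 117 mm over their backs; the gripper's body (75 mm by 190 mm) begins 51 mm behind the grasp point.
Start: joints at [91.307, 22.042, 0.453, 0, -68.411, -14.817], TCP at [0.146, 0.608, 0.223] pointing down, gripper open.
Joint ranges: [-179.83, 179.83], [-69.29, 118.12], [-61.27, 80.66], [-181.25, 117.63], [-171.15, -9.14], [-177.46, 177.46]. Speed limits (degrees/s): [159.86, 159.86, 180, 180, 180, 180].

### API

Orientations are given as [roll, pitch, yaw] about the fixed x, y, z axes, in that order (R = Rz(yaw) Ry(pitch) Rx(roll)).
In Python, from workcell import env gives the robot as it stands. The module is installed in compiled form; this text tells all that it offers. Calls block until the motion is done:
- env.goto(position, orientation): joint-space move of the TCP to a pose.
- env.move_straight(position, rotation=None, rate=0.15, force_limit=None): straight line of the TCP; rotation=None keeps the orientation; rate is the mean speed in m/s. With force_limit (N) it stops when the force on the tool has changed by that much, and returns True; else False.
- env.set_joints(angles): joint-space move.
- env.gripper_to(opening, grasp_force=None): opening from 0.0 (shut) to 1.0 (fully open); grasp_force is the grip in N (None keeps the last); returns when the fingers have stopped.
- env.dwell(seconds).
- env.inverse_kinematics(position, orientation): joint angles nearest the present ones, or None.
- env.read_state(): the state.
- env.grab_frame(name): name is "scene" or "top" or "wrist"; returns a dict with "image" (480x640x3 uint8, blue, green, red), "fx", "fy", "cx", "cy" (pixels), "position" and "orientation" of the camera in the world. Camera axes: x right, y up, looking along -z (the intrinsics and any distortion apply to the point x, -y, -z); pixel columns grow to the right and rows downward; lengths in m; the calibration is good to about 2 mm. A picture is of the moment at which its call begins. There is no depth.
A pose or a line that the arm cannot do raises env.Unreachable and nothing moves.
- env.close_job(): hands the job in, once; it reports no verdict.
Trained networks look in a picture, given as the dict that the camera call returned (one of the last four; its "shot" number tells which), for a name from the list of things; names that differ only in an ending like _2 or _b are one class to them, and where a whole thing is asked for, a point or a joint stands for the part that bears it (a point fixed in the world has none). Each returns a list of dicts, best first, with "score" (0 to 1); they miss things now and then, are a little off and sometimes report something else, mostly with a low value. They report only what shows in the picture. A call takes as long as a camera call. They do not tell look-alikes from the thing itself.
- env.search_frame(picture, thing): "xyz" ([x, y, z] in m, in world coordinates, good to about 4 mm: the middle of the surface that is visible of it).
- env.trace(picture, thing): "mask" (480x640 bool, what is visible of it).
The state is a dict: "clock": time; "joint_positions": joint angles; "qvel": joint speeds; "joint_torque": joint torques, N m; "position": TCP position; "tool_rot": TCP orientation; "force": force on the tool from outside, world axes, zero at the start; "wrist_torque": the same for the moment, N m; "opening": opening from 0.0 (shut) to 1.0 (fully open).
Only numpy, scipy, OpenCV 4.12 (cv2) and the standard library are available. Lean on these libraries where they do the work, as an engineer would, in place of code of your own. Each camera call takes 0.05 s, during which the arm holds its last target.

### The job

Put the two markers away so they do not dry out: lay the long one in the long cradle and the short one in the short cradle, nib toward the cap, then push each cap fully home over the nib. One cap has been left pushed on over an empty cradle, so draw that one fully off before its marker goes in; leave the tape dispenser, brass plate and micrometer where they are.

Things in the scene. Friction and masses are not known exactly. Their poses are not given: they have to be found in the camera images.
- cradle_long: Fixed grey cradle (long), base 265 x 74 x 8 mm. Origin on table under mid-barrel of a properly laid marker; x from cap end to tail, y across, z up. Two black 90-degree V saddles (10 mm along x, 56 wide, 53 high) at x = -61 and +49 mm, free for fingers between. Laid marker: axis 50 mm up, nib to -x (cap). Black tail stop, 70 mm high, face at x = +73 mm.
- cradle_short: Fixed grey cradle (short), base 225 x 74 x 8 mm. Origin on table under mid-barrel of a properly laid marker; x from cap end to tail, y across, z up. Two black 90-degree V saddles (10 mm along x, 56 wide, 53 high) at x = -41 and +29 mm, free for fingers between. Laid marker: axis 50 mm up, nib to -x (cap). Black tail stop, 70 mm high, face at x = +53 mm.
- cap_long (a joint): Slide of the long cradle's cap: blue tube, 38 mm outside, 30 inside, 42 long, closed at -x end, axis 50 mm up, orange tab on top. 0 = fully off, 0.050 m = home (mouth at cradle x = -72 mm); moves along +x. A friction detent (6 N) holds it wherever it is left. Takes the whole nose; pushes a marker up to 10 mm too far forward back. Starts off or nearly off.
- cap_short (a joint): Slide of the short cradle's cap: blue tube, 38 mm outside, 30 inside, 42 long, closed at -x end, axis 50 mm up, orange tab on top. 0 = fully off, 0.050 m = home (mouth at cradle x = -52 mm); moves along +x. A friction detent (6 N) holds it wherever it is left. Takes the whole nose; pushes a marker up to 10 mm too far forward back. Starts pushed on or part on.
- tab_long (a point): Middle of the top edge of the orange tab on the long cradle's cap, 112 mm above the table. Upright plate, 8 mm thick along the slide (the point is midway), 44 mm wide, free from 69 to 112 mm up: push either face or pinch it. Moves with the cap.
- tab_short (a point): Middle of the top edge of the orange tab on the short cradle's cap, 112 mm above the table. Upright plate, 8 mm thick along the slide (the point is midway), 44 mm wide, free from 69 to 112 mm up: push either face or pinch it. Moves with the cap.
- marker_long: Loose long marker, 175 mm overall: white round barrel, 34 mm diameter, 140 mm long (last 12 mm is a blue square tail block, stops rolling), then 35 mm of grey 18 mm nose with black nib. About 120 g. Origin on the axis at mid-barrel; nib to its -x. Starts lying on the table, axis 17 mm up, nib roughly to the robot.
- marker_short: Loose short marker, 135 mm overall: white round barrel, 34 mm diameter, 100 mm long (last 12 mm is a blue square tail block, stops rolling), then 35 mm of grey 18 mm nose with black nib. About 120 g. Origin on the axis at mid-barrel; nib to its -x. Starts lying on the table, axis 17 mm up, nib roughly to the robot.
- nib_long (a point): Tip of the long marker's nib, 105 mm from its origin along -x.
- nib_short (a point): Tip of the short marker's nib, 85 mm from its origin along -x.
- tape: Black desk tape dispenser, 130 x 55 mm, 87 mm high, loose; origin under its centre. Leave it.
- plate: Brass engraved plate, 100 x 130 x 8 mm, loose; origin under its centre. Leave it.
- micrometer: Micrometer lying flat, about 145 x 55 mm, 20 mm high, loose; origin under its frame. Leave it.
Mind the look-alikes: they are no part of the job. Leave any pink or purple look-alike of the marker_long alone.

How it is judged (in metres and radians):
On the way:
1. the cap left on over the empty short cradle is drawn fully off (slide under 10 mm) (value of joint cap_short below 0.01 m), for 0.1 s.
At the end, for the whole second after the job is handed in: Each marker is let go and lies still on both saddles of the cradle of its own length (nib toward the cap, within 7 mm along and 6 mm across its place, within 0.1 rad of the cradle's line), and both caps are home over the nibs (slide beyond 45 of 50 mm) (value of joint each of cap_long, cap_short above 0.045 m and x of nib_long in the frame of cradle_long between -0.112 and -0.098 m and y of marker_long in the frame of cradle_long between -0.006 and 0.006 m and z of marker_long in the frame of cradle_long between 0.044 and 0.057 m and angle between the x axis of marker_long and the x axis of cradle_long, either way round below 0.1 rad and linear speed of each of marker_long, marker_short below 0.02 m/s and contact force between the fingers and marker_long below 0.2 N and x of nib_short in the frame of cradle_short between -0.092 and -0.078 m and y of marker_short in the frame of cradle_short between -0.006 and 0.006 m and z of marker_short in the frame of cradle_short between 0.044 and 0.057 m and angle between the x axis of marker_short and the x axis of cradle_short, either way round below 0.1 rad and contact force between the fingers and marker_short below 0.2 N); the robot touches nothing.
It fails at once if the tape dispenser is moved more than 30 mm (distance of tape from where it was at the start of the episode above 0.03 m).
It fails at once if the brass plate is moved more than 30 mm (distance of plate from where it was at the start of the episode above 0.03 m).
It fails at once if the micrometer is moved more than 30 mm (distance of micrometer from where it was at the start of the episode above 0.03 m).
It also fails if it takes over 67 s, if anything falls off the work surface, if the arm or the gripper's body presses on something with over 40 N, if the wrist force passes 120 N, or if a joint passes its speed limit or range.

## Working session

There is one attempt and no reset: what is moved stays moved. The work goes in short steps, each a Python script; the robot and the scene stay as the last script left them, time stands still between calls to the robot, and variables do not carry over. Pictures are saved under pics/ and viewed, and the job is handed in when it is done.

```bash
mkdir -p pics; ls; python3 - <<'E'
from workcell import env
import cv2,numpy as np
np.set_printoptions(precision=4,suppress=True)
print(env.read_state())
for n in ["scene","top","wrist"]:
    f=env.grab_frame(n); cv2.imwrite(f"pics/{n}0.png",f["image"]); print(n,f["fx"],f["fy"],f["cx"],f["cy"],f["position"],f["orientation"],[k for k in f])
    for t in ["cradle_long","cradle_short","tab_long","tab_short","marker_long","marker_short","nib_long","nib_short","tape","plate","micrometer"]:
        r=env.search_frame(f,t); print(t,[(np.array(d["xyz"]).round(3).tolist(),round(d["score"],2)) for d in r])
print(env.read_state()["clock"])
E
```

```text
pics
{'clock': 0.0, 'joint_positions': array([ 91.3071,  22.0899,   0.3791,  -0.0295, -68.4114, -14.8161]), 'qvel': array([ 0.0642, -0.1196,  0.0689,  0.1543, -0.026 , -0.0292]), 'joint_torque': array([  0.0013, -39.0668,  18.7403,   4.2197,   0.011 ,  -0.0002]), 'position': array([0.1458, 0.6071, 0.2215]), 'tool_rot': array([-89.8749,   0.0047, 166.4801]), 'force': array([ 0.8161,  0.5541, -0.0834]), 'wrist_torque': array([ 0.0569, -0.0423,  0.0392]), 'opening': 1.0003768755147042}
scene 460.6444725045677 460.6444725045677 320.26477670165787 235.2745126736157 [1.1222 0.696  0.7325] [ 53.0159   0.1415 139.141 ] ['image', 'fx', 'fy', 'cx', 'cy', 'position', 'orientation', 'shot']
cradle_long [([0.546, -0.064, 0.011], 0.93)]
cradle_short [([0.572, 0.136, 0.016], 0.81)]
tab_long [([0.474, -0.052, 0.06], 0.82)]
tab_short [([0.527, 0.146, 0.062], 0.59), ([0.543, -0.289, 0.023], 0.38)]
marker_long [([0.51, 0.486, 0.031], 0.89), ([0.483, 0.324, 0.026], 0.77), ([0.32, 0.212, 0.026], 0.55)]
marker_short [([0.543, -0.289, 0.026], 0.55)]
nib_long [([0.321, 0.215, 0.028], 0.96), ([0.507, 0.487, 
[... 731 characters left out ...]
8, -0.291, 0.028], 0.64)]
nib_long [([0.457, 0.314, 0.031], 0.8), ([0.505, 0.476, 0.034], 0.79), ([0.306, 0.195, 0.035], 0.59)]
nib_short [([0.529, -0.294, 0.033], 0.83)]
tape [([0.704, 0.307, 0.05], 0.94)]
plate [([0.801, 0.054, 0.009], 0.56), ([0.46, 0.31, 0.027], 0.48)]
micrometer [([0.821, -0.152, 0.019], 0.74), ([0.527, -0.292, 0.032], 0.21)]
wrist 432.20181381714923 432.20181381714923 322.6504543851581 246.0833926015998 [0.217  0.5903 0.3848] [ -15.6973    0.0102 -103.5102] ['image', 'fx', 'fy', 'cx', 'cy', 'position', 'orientation', 'shot']
cradle_long []
cradle_short []
tab_long []
tab_short []
marker_long []
marker_short []
nib_long []
nib_short []
tape []
plate []
micrometer []
1.8
```

View pics/scene0.png

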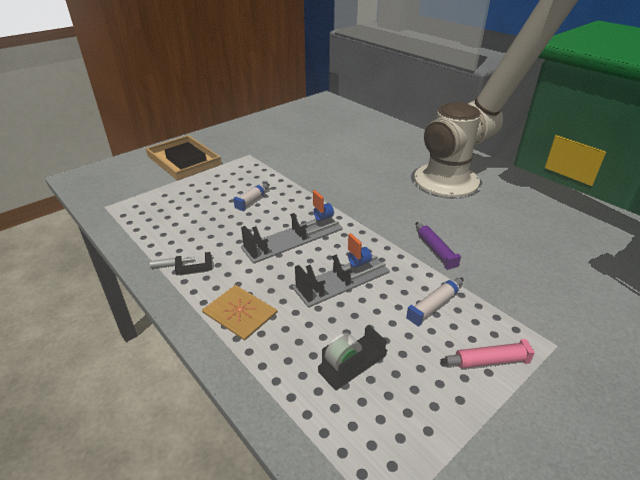

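View pics/top0.png

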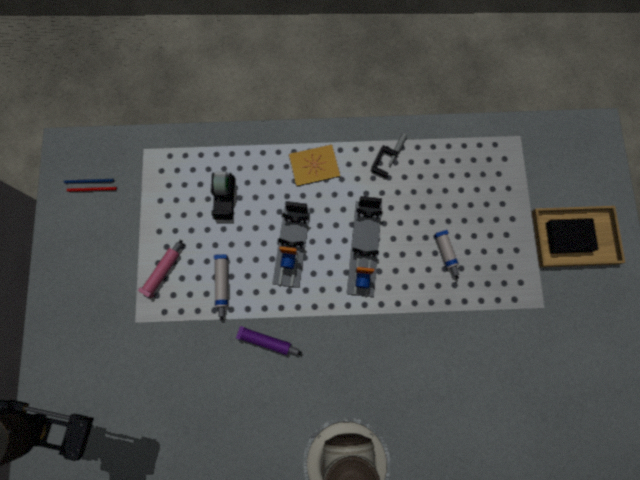

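View pics/wrist0.png

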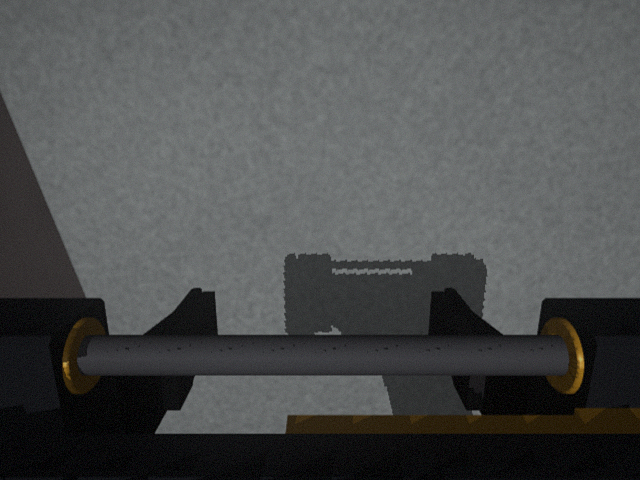

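```bash
cat > h.py <<'E'
from workcell import env
import cv2,numpy as np,pickle
from scipy.spatial.transform import Rotation as R
np.set_printoptions(precision=4,suppress=True)
def snap(n,tag):
    f=env.grab_frame(n); cv2.imwrite(f"pics/{tag}.png",f["image"]); pickle.dump(f,open(f"pics/{tag}.pkl","wb")); return f
def ray(f,u,v):
    d=np.array([(u-f["cx"])/f["fx"],-(v-f["cy"])/f["fy"],-1.0])
    return np.array(f["position"]),R.from_euler("xyz",f["orientation"],degrees=True).apply(d)
def atz(f,u,v,z):
    p,d=ray(f,u,v); return p+d*(z-p[2])/d[2]
def proj(f,X):
    c=R.from_euler("xyz",f["orientation"],degrees=True).inv().apply(np.atleast_2d(X)-f["position"])
    return np.c_[f["cx"]-f["fx"]*c[:,0]/c[:,2], f["cy"]+f["fy"]*c[:,1]/c[:,2]]
def tri(obs):
    A=np.zeros((3,3));b=np.zeros(3)
    for f,u,v in obs:
        p,d=ray(f,u,v); d/=np.linalg.norm(d); M=np.eye(3)-np.outer(d,d); A+=M;b+=M@p
    X=np.linalg.solve(A,b)
    return X,[np.linalg.norm(proj(f,X)[0]-[u,v]) for f,u,v in obs]
E
python3 - <<'E'
from h import *
for i,y in enumerate([0.27,0.03,-0.22]):
    env.goto([0.40,y,0.30],[-90,0,180]); 
    f=snap("wrist",f"w{i}"); print(f["position"],f["orientation"])
    res={}
    for t in ["cradle_long","cradle_short","tab_long","tab_short","marker_long","marker_short","nib_long","nib_short"]:
        r=env.search_frame(f,t)
        print(t,[(np.array(d["xyz"]).round(3).tolist(),round(d["score"],2)) for d in r])
        res[t]=env.trace(f,t) if r else []
    pickle.dump(res,open(f"pics/w{i}_m.pkl","wb"))
    print(env.read_state()["clock"])
E
```

```text
[0.473  0.2705 0.4619] [-15.709    0.0119 -89.9598]
cradle_long [([0.46, -0.039, 0.011], 0.83)]
cradle_short [([0.53, 0.141, 0.011], 0.6)]
tab_long []
tab_short [([0.524, 0.138, 0.075], 0.67)]
marker_long [([0.318, 0.214, 0.033], 0.63), ([0.469, 0.317, 0.03], 0.58), ([0.505, 0.471, 0.029], 0.58)]
marker_short []
nib_long [([0.473, 0.319, 0.033], 0.95), ([0.314, 0.215, 0.032], 0.82), ([0.511, 0.472, 0.03], 0.64)]
nib_short []
4.0833
[0.4734 0.0303 0.4624] [-15.6599   0.0414 -89.9892]
cradle_long [([0.508, -0.067, 0.009], 0.98)]
cradle_short [([0.528, 0.124, 0.002], 0.76)]
tab_long [([0.457, -0.059, 0.068], 0.76)]
tab_short [([0.518, 0.129, 0.073], 0.65), ([0.472, 0.308, 0.03], 0.62)]
marker_long [([0.316, 0.206, 0.03], 0.92), ([0.469, 0.308, 0.027], 0.57), ([0.575, -0.274, 0.004], 0.47)]
marker_short [([0.573, -0.27, 0.005], 0.62)]
nib_long [([0.469, 0.311, 0.033], 0.68), ([0.314, 0.207, 0.031], 0.56)]
nib_short [([0.575, -0.268, 0.006], 0.56)]
5.8833
[ 0.4732 -0.2198  0.4622] [-15.6858   0.0337 -89.9928]
cradle_long [([0.51, -0.076, 0.01], 0.56)]
cradle_short [([0.515, 0.096, -0.0], 0.85)]
tab_long [([0.456, -0.072, 0.07], 0.98)]
tab_short []
marker_long []
marker_short [([0.531, -0.299, 0.032], 0.61)]
nib_long [([0.293, 0.132, 0.017], 0.66)]
nib_short [([0.529, -0.297, 0.033], 0.68)]
7.6167
```

View pics/w0.png

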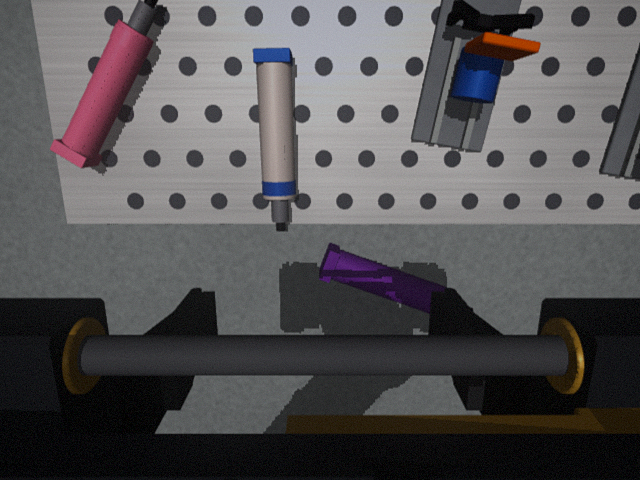

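View pics/w1.png

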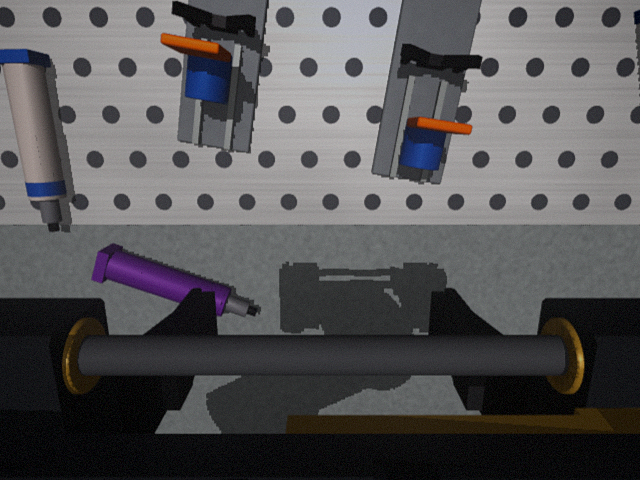

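View pics/w2.png

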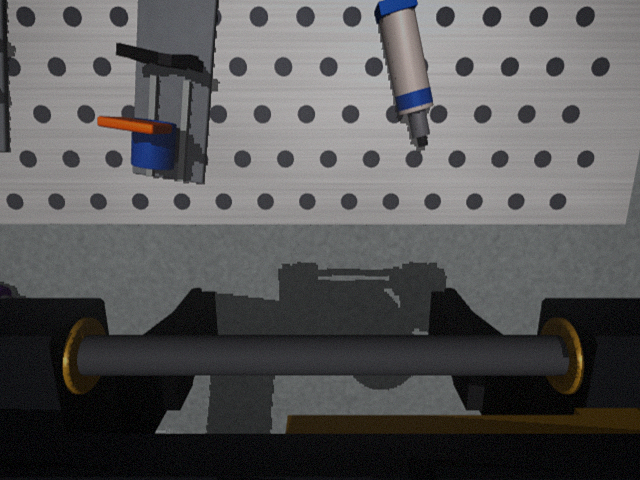

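```bash
python3 - <<'E'
from h import *
env.goto([0.53,0.01,0.40],[-90,0,180]); 
f=snap("wrist","w3"); print(f["position"],f["orientation"])
for t in ["tab_long","tab_short","marker_long","marker_short"]:
    r=env.search_frame(f,t); print(t,[(np.array(d["xyz"]).round(3).tolist(),round(d["score"],2)) for d in r])
snap("top","top1");snap("scene","scene1")
print(env.read_state()["clock"])
t=cv2.imread("pics/top0.png");cv2.imwrite("pics/topc.png",cv2.resize(t[180:330,200:400],None,fx=4,fy=4,interpolation=cv2.INTER_CUBIC))
t=cv2.imread("pics/scene0.png");cv2.imwrite("pics/scenec.png",cv2.resize(t[180:330,220:420],None,fx=4,fy=4,interpolation=cv2.INTER_CUBIC))
E
```

```text
[0.6028 0.0091 0.5617] [-15.7594  -0.0016 -90.0412]
tab_long [([0.47, -0.062, 0.07], 0.77), ([0.534, -0.293, 0.032], 0.31)]
tab_short [([0.524, 0.131, 0.073], 0.88)]
marker_long [([0.345, 0.256, 0.03], 0.8), ([0.474, 0.31, 0.027], 0.57)]
marker_short [([0.534, -0.296, 0.03], 0.8)]
9.0583
```

View pics/w3.png

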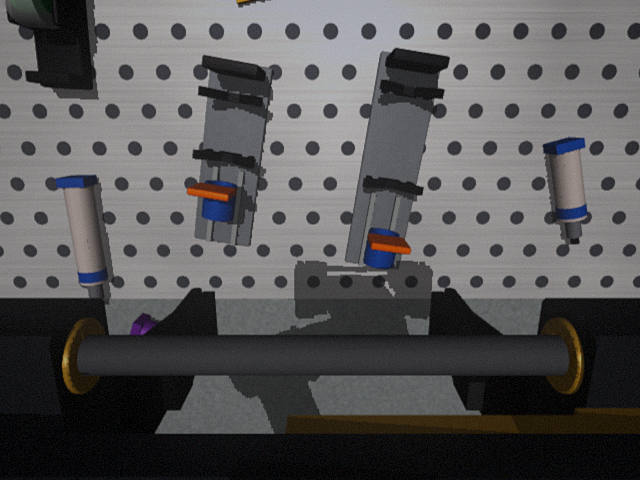

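View pics/topc.png

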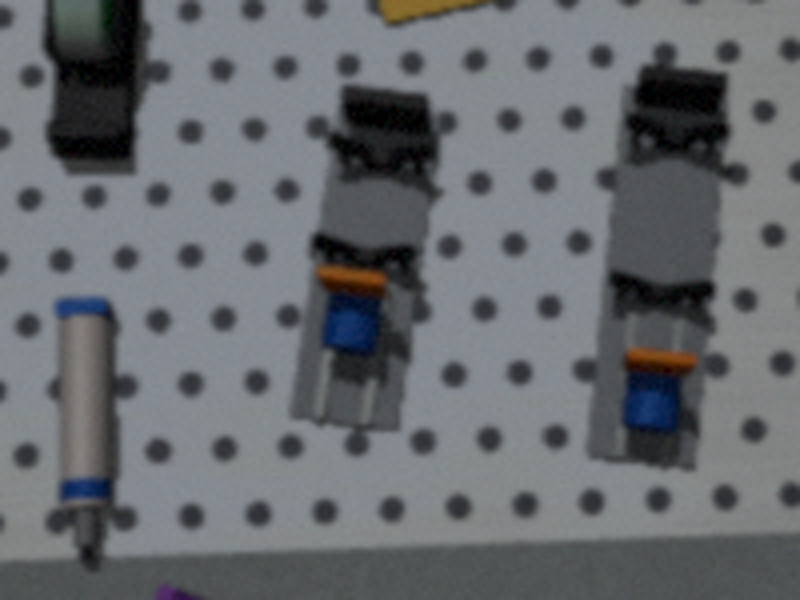

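View pics/scenec.png

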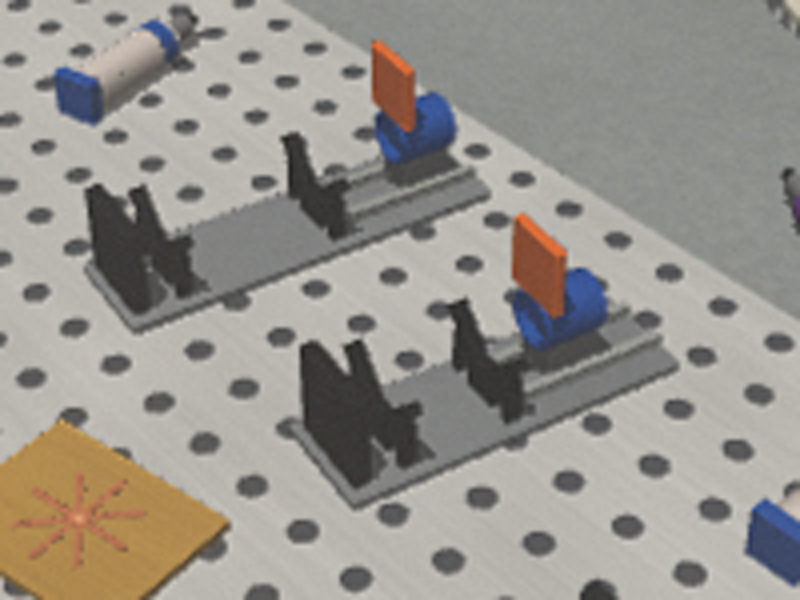

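```bash
python3 - <<'E'
import cv2
t=cv2.imread("pics/w3.png")
def crop(n,im,y0,y1,x0,x1,s):
    c=cv2.resize(im[y0:y1,x0:x1],None,fx=s,fy=s,interpolation=cv2.INTER_CUBIC)
    for x in range((x0//10+1)*10,x1,10):
        cv2.line(c,((x-x0)*s,0),((x-x0)*s,6 if x%50 else 14),(0,0,255),1)
        if x%20==0: cv2.putText(c,str(x),((x-x0)*s-10,24),0,.35,(0,0,255),1)
    for y in range((y0//10+1)*10,y1,10):
        cv2.line(c,(0,(y-y0)*s),(6,(y-y0)*s),(0,0,255),1)
        if y%20==0: cv2.putText(c,str(y),(8,(y-y0)*s+4),0,.35,(0,0,255),1)
    cv2.imwrite(f"pics/{n}.png",c)
crop("c_s",t,45,255,180,290,5) if False else crop("c_s",t,45,165,180,290,5)
crop("c_s2",t,140,255,180,290,5)
crop("c_l",t,40,160,335,465,5)
crop("c_l2",t,155,275,335,465,5)
E
cat > crop.py <<'E'
E
cd pics; python3 -c "
import cv2,numpy as np
a=cv2.imread('c_s.png');b=cv2.imread('c_s2.png');print(a.shape,b.shape)"
```

```text
(600, 550, 3) (575, 550, 3)
```

View pics/c_s.png

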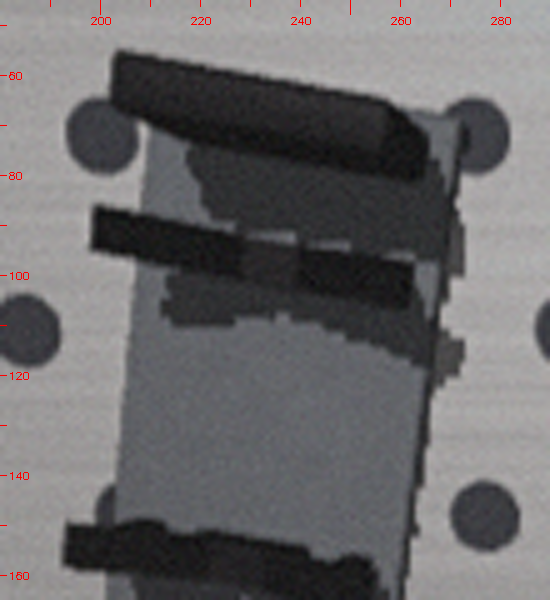

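View pics/c_s2.png

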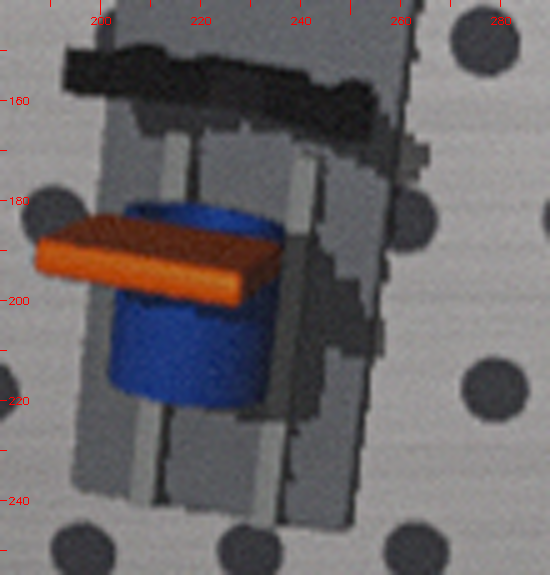

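View pics/c_l.png

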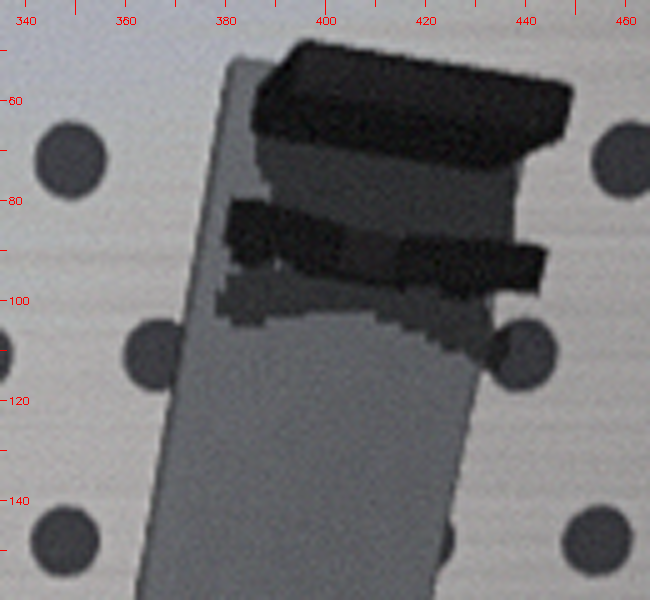

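View pics/c_l2.png

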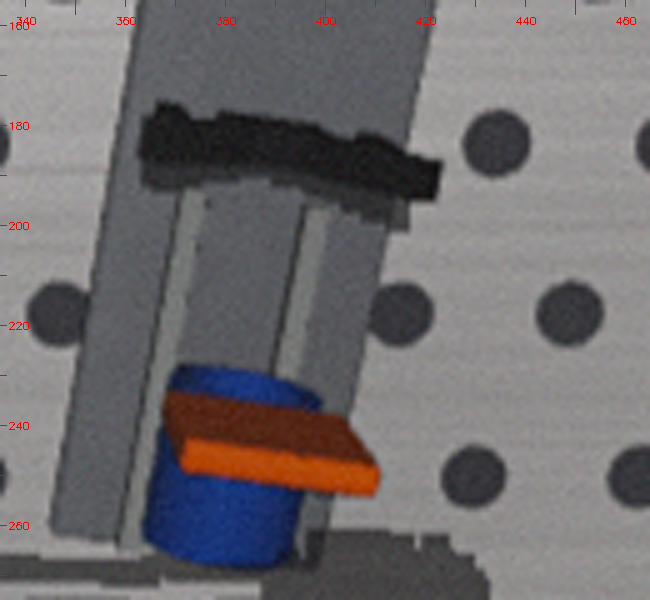

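```bash
cat > crop.py <<'E'
import cv2
def crop(n,src,y0,y1,x0,x1,s):
    im=cv2.imread(f"pics/{src}.png")
    c=cv2.resize(im[y0:y1,x0:x1],None,fx=s,fy=s,interpolation=cv2.INTER_CUBIC)
    for x in range((x0//10+1)*10,x1,10):
        cv2.line(c,((x-x0)*s,0),((x-x0)*s,6 if x%50 else 14),(0,0,255),1)
        if x%20==0: cv2.putText(c,str(x),((x-x0)*s-10,24),0,.35,(0,0,255),1)
    for y in range((y0//10+1)*10,y1,10):
        cv2.line(c,(0,(y-y0)*s),(6,(y-y0)*s),(0,0,255),1)
        if y%20==0: cv2.putText(c,str(y),(8,(y-y0)*s+4),0,.35,(0,0,255),1)
    cv2.imwrite(f"pics/{n}.png",c)
E
python3 -c "
from crop import crop
crop('d0','w0',35,245,230,320,2.0.__int__()*1) if 0 else None
crop('d1','w1',0,200,150,490,2)
import cv2,numpy as np
crop('d0a','w0',40,240,235,315,3)
crop('d2a','w2',0,160,360,450,3)
crop('d3a','w3',125,250,530,600,4)
a=[cv2.imread(f'pics/{n}.png') for n in('d0a','d2a','d3a')]
H=max(i.shape[0] for i in a)
a=[cv2.copyMakeBorder(i,0,H-i.shape[0],0,5,cv2.BORDER_CONSTANT) for i in a]
o=np.hstack(a);print(o.shape);cv2.imwrite('pics/d02.png',o[:,:800])
"
```

```text
(600, 805, 3)
```

View pics/d1.png

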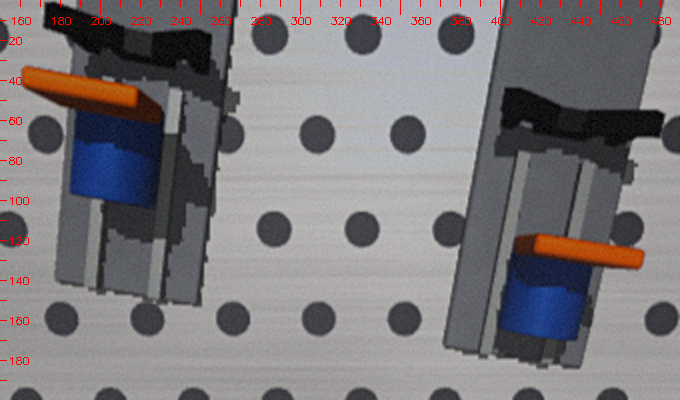

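View pics/d02.png

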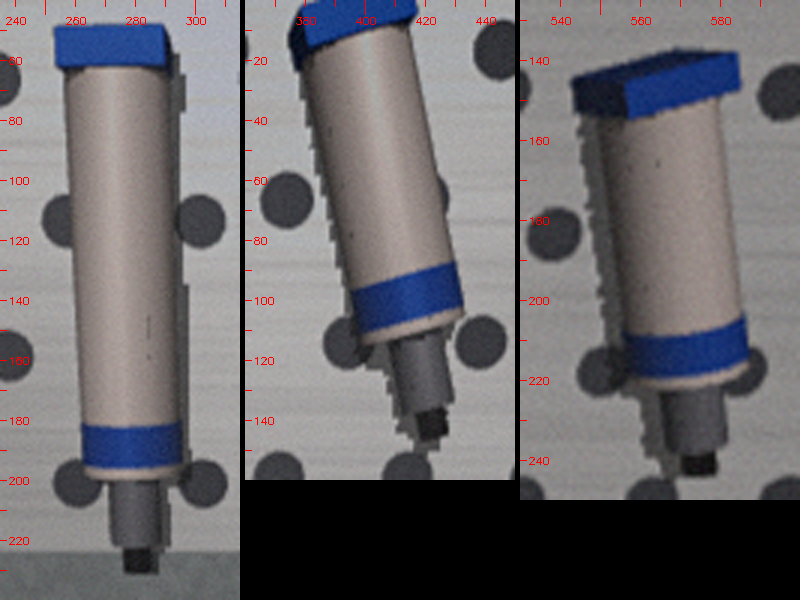

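```bash
cat > fit.py <<'E'
from h import *
from scipy.optimize import least_squares
F={k:pickle.load(open(f"pics/{k}.pkl","rb")) for k in ["w0","w1","w2","w3"]}
F["scene"]=pickle.load(open("pics/scene1.pkl","rb"));F["top"]=pickle.load(open("pics/top1.pkl","rb"))
def fit(name,obs,L,x0):
    def pts(p):
        c,s=np.cos(p[2]),np.sin(p[2]);P=[]
        for (k,u,v,b,X) in obs:
            x=X[0]+ (p[3] if b else 0); y=X[1]
            P.append([p[0]+c*x-s*y,p[1]+s*x+c*y,X[2]])
        return np.array(P)
    def res(p):
        P=pts(p); r=[]
        for (k,u,v,b,X),q in zip(obs,P): r+=list((proj(F[k],q)[0]-[u,v])*F[k].get("w",1))
        return r
    s=least_squares(res,x0,loss="soft_l1",f_scale=1.0)
    print(name,s.x[:2],np.degrees(s.x[2]),s.x[3]); r=np.array(res(s.x)).reshape(-1,2)
    for o,e in zip(obs,r): print("  ",o[0],o[4],e.round(1))
    return s.x
h=.1125
S=[("w3",194.4,236.6,1,(-h,.037,.008)),("w3",249,245,1,(-h,-.037,.008)),("w3",272,68,1,(h,-.037,.006)),("w3",198,90.5,0,(.029,.028,.053)),("w3",192.8,154,0,(-.041,.028,.053)),
("scene",309.25,307,1,(h,.037,0)),("scene",390,271.3,1,(-h,.037,.004)),("top",272.5,284.2,1,(-h,.037,.008)),("top",299.5,287.5,1,(-h,-.037,.008)),
("w1",177.5,140,1,(-h,.037,.008)),("w1",250,152,1,(-h,-.037,.006)),("w1",174,1.5,0,(-.036,.028,.053)),("w1",255,15.5,0,(-.036,-.028,.053))]
h=.1325
L=[("w3",346,261.4,1,(-h,.037,.006)),("w3",381.4,51.6,1,(h,.037,.006)),("w3",443.7,94,0,(.049,-.028,.053)),("w3",422.5,191.2,0,(-.061,-.028,.053)),
("scene",253.75,262.5,1,(h,.037,0)),("scene",342.5,227.5,1,(-h,.037,.004)),("top",347,294.5,1,(-h,.037,.008)),("top",373.25,296.75,1,(-h,-.037,.008)),
("w1",372.5,172.5,1,(-h,.037,.008)),("w1",440,183.5,1,(-h,-.037,.006)),("w1",402.5,44,0,(-.056,.028,.053)),("w1",481,55.5,0,(-.056,-.028,.053))]
s=fit("short",S,h,[.57,.13,-.1,-.02]); l=fit("long",L,h,[.57,-.07,-.1,-.02])
def loc(p,X): 
    c,sn=np.cos(p[2]),np.sin(p[2]); d=np.array(X[:2])-p[:2]; return np.array([c*d[0]+sn*d[1],-sn*d[0]+c*d[1]])
for n,p,o in [("tab_s",s,[("w1",190,43.5),("w3",207.8,194.4)]),("tab_l",l,[("w1",444.5,125.5),("w3",391,248.4)])]:
    X,e=tri([(F[k],u,v) for k,u,v in o]); print(n,X,np.round(e,1),"local",loc(p,X))
    for k,u,v in o: print(atz(F[k],u,v,.112))
X=[tri([(F["w2"],a,b),(F["w3"],c,d)]) for a,b,c,d in [(422.3,141.7,575,241.3)]]
print("nib short tri",X)
for n,k,o in [("short","w2",[(422.3,141.7,.017),(412.5,92.2,.017),(397.5,11.2,.017)]),("short","w3",[(575,241.3,.017),(570.9,206.6,.017),(564.6,151.5,.017)]),
  ("long","w0",[(281.3,231,.017),(278.8,178.3,.017),(274,66.7,.017),(271.7,48.3,.034)])]:
    Q=np.array([atz(F[k],*q) for q in o]); d=Q[2]-Q[0]; print(n,k,Q.tolist(),np.degrees(np.arctan2(d[1],d[0])))
E
python3 fit.py
```

```text
short [0.6052 0.1185] -9.12826844626034 -0.042205681711191274
   w3 (-0.1125, 0.037, 0.008) [-0.5  1. ]
   w3 (-0.1125, -0.037, 0.008) [0.5 1.1]
   w3 (0.1125, -0.037, 0.006) [-1.  -1.1]
   w3 (0.029, 0.028, 0.053) [5.3 0.5]
   w3 (-0.041, 0.028, 0.053) [5.4 0.5]
   scene (0.1125, 0.037, 0) [-0.6  1.7]
   scene (-0.1125, 0.037, 0.004) [ 0.  -0.2]
   top (-0.1125, 0.037, 0.008) [-0.  -0.7]
   top (-0.1125, -0.037, 0.008) [-0.  -0.6]
   w1 (-0.1125, 0.037, 0.008) [-0.6  0.3]
   w1 (-0.1125, -0.037, 0.006) [-0.8 -0.1]
   w1 (-0.036, 0.028, 0.053) [5.9 0.3]
   w1 (-0.036, -0.028, 0.053) [-9.5 -2.1]
long [ 0.5917 -0.0871] -9.585546172274857 -0.04310721214520538
   w3 (-0.1325, 0.037, 0.006) [-0.6 -0.2]
   w3 (0.1325, 0.037, 0.006) [ 4.2 -0.5]
   w3 (0.049, -0.028, 0.053) [-2.4 -0.4]
   w3 (-0.061, -0.028, 0.053) [-3.5 -0.3]
   scene (0.1325, 0.037, 0) [-1.4  0.2]
   scene (-0.1325, 0.037, 0.004) [0.1 0.6]
   top (-0.1325, 0.037, 0.008) [ 0.1 -1.2]
   top (-0.1325, -0.037, 0.008) [1.1 0.1]
   w1 (-0.1325, 0.037, 0.008) [0.1 0.9]
   w1 (-0.1325, -0.037, 0.006) [1.2 1.5]
   w1 (-0.056, 0.028
[... 443 characters left out ...]
.3193337976124557, 0.017000000000000015], [0.5036342872898912, -0.30687966808471173, 0.017000000000000015], [0.5746236911855179, -0.2889604266880795, 0.017000000000000015]] 14.456422300206658
short w3 [[0.4553483444031771, -0.32018628524497833, 0.017000000000000015], [0.5012393230030726, -0.30770949309198886, 0.017000000000000015], [0.570084922983407, -0.2892512220018985, 0.017000000000000015]] 15.089180956841911
long w0 [[0.3644240897097508, 0.31433526755353197, 0.017000000000000015], [0.419949969956147, 0.3154965260953926, 0.017000000000000015], [0.5262768499990009, 0.3172470283333787, 0.017000000000000015], [0.5398375539378522, 0.3170935511398933, 0.033999999999999975]] 1.0306503804314604
```

```bash
cat >> fit.py <<'E'
print("---refit")
S2=[o for o in S if o[4][2]!=.053]; L2=[o for o in L if o[4][2]!=.053]
# saddles only constrain along-x strongly; keep via rows by averaging both-side width unknown -> use as is in w3 w/ half width 31
S2+=[(k,u,v,b,(X[0],np.sign(X[1])*.032,X[2])) for k,u,v,b,X in S if X[2]==.053 and X[1]>0]
L2+=[(k,u,v,b,(X[0],np.sign(X[1])*.032,X[2])) for k,u,v,b,X in L if X[2]==.053 and X[1]<0]
S2+=[("w1",190,43.5,0,(-.0740,0,.112)),("w3",207.8,194.4,0,(-.0740,0,.112))]
L2+=[("w1",444.5,125.5,0,(-.1208,0,.112)),("w3",391,248.4,0,(-.1208,0,.112))]
fit("short",S2,h,[.57,.13,-.1,-.02]);fit("long",L2,h,[.57,-.07,-.1,-.02])
E
python3 fit.py | sed -n '/---/,$p'
```

```text
---refit
short [0.605  0.1185] -9.025961895231253 -0.0420079202655035
   w3 (-0.1125, 0.037, 0.008) [-0.2  1.1]
   w3 (-0.1125, -0.037, 0.008) [0.8 1.1]
   w3 (0.1125, -0.037, 0.006) [-1.1 -1.2]
   scene (0.1125, 0.037, 0) [-0.5  1.7]
   scene (-0.1125, 0.037, 0.004) [-0.1 -0.3]
   top (-0.1125, 0.037, 0.008) [ 0.1 -0.6]
   top (-0.1125, -0.037, 0.008) [ 0.1 -0.6]
   w1 (-0.1125, 0.037, 0.008) [-0.3  0.4]
   w1 (-0.1125, -0.037, 0.006) [-0.5 -0.1]
   w3 (0.029, np.float64(0.032), 0.053) [1.7 0.2]
   w3 (-0.041, np.float64(0.032), 0.053) [2.1 0.2]
   w1 (-0.036, np.float64(0.032), 0.053) [ 1.3 -0.2]
   w1 (-0.074, 0, 0.112) [-1.1 -0.2]
   w3 (-0.074, 0, 0.112) [-0.8  0.3]
long [ 0.5922 -0.0849] -9.11417352323055 -0.04306474464307372
   w3 (-0.1325, 0.037, 0.006) [-1.2 -0.1]
   w3 (0.1325, 0.037, 0.006) [ 1.7 -0.8]
   scene (0.1325, 0.037, 0) [-0.9  0.9]
   scene (-0.1325, 0.037, 0.004) [0.3 0.8]
   top (-0.1325, 0.037, 0.008) [-0.2 -1.2]
   top (-0.1325, -0.037, 0.008) [ 0.9 -0.1]
   w1 (-0.1325, 0.037, 0.008) [-0.7  1. ]
   w1 (-0.1325, -0.037, 0.006) [0.5 1. ]
   w3 (0.049, np.float64(-0.032), 0.053) [-1.1 -0.5]
   w3 (-0.061, np.float64(-0.032), 0.053) [-1.5 -0.3]
   w1 (-0.056, np.float64(-0.032), 0.053) [-0.4  0.2]
   w1 (-0.1208, 0, 0.112) [1.6 0.1]
   w3 (-0.1208, 0, 0.112) [0.9 0.3]
```

```bash
cat >> h.py <<'E'
CR={"short":(.605,.1187,-9.05),"long":(.5922,-.0853,-9.15)}
def cw(n,x,y=0,z=0):
    a=np.radians(CR[n][2]); return [CR[n][0]+np.cos(a)*x-np.sin(a)*y, CR[n][1]+np.sin(a)*x+np.cos(a)*y, z]
def loc(n,X):
    a=np.radians(CR[n][2]); d=np.array(X[:2])-CR[n][:2]; return np.array([np.cos(a)*d[0]+np.sin(a)*d[1],-np.sin(a)*d[0]+np.cos(a)*d[1]])
def st(t=""):
    s=env.read_state(); print(t,"t",round(s["clock"],2),"pos",s["position"],"F",s["force"],"op",round(s["opening"],3)); return s
E
python3 - <<'E'
from h import *
env.gripper_to(0.0)
o=[-90,0,180-9.1]
for n,tx in [("short",-.074),("long",-.121)]:
    env.goto(cw(n,tx+.028,0,.15),o)
    env.move_straight(cw(n,tx+.028,0,.084),rate=.2)
    print(st(n)["position"])
    hit=env.move_straight(cw(n,tx-.06,0,.084),rate=.06,force_limit=22)
    s=st(str(hit)); print(loc(n,s["position"]))
    env.move_straight(cw(n,*(loc(n,s["position"])+[.012,0]),.084),rate=.15)
    env.move_straight(cw(n,*(loc(n,s["position"])+[.012,0]),.16),rate=.25)
f=snap("top","top2"); f=snap("scene","scene2")
E
```

```text
short t 12.14 pos [0.5608 0.1259 0.0854] F [ 1.1664 -0.0802  0.275 ] op 0.005
[0.5608 0.1259 0.0854]
True t 13.02 pos [0.5167 0.1344 0.0854] F [ 3.6142 -2.0824  0.2549] op 0.005
[-0.0897  0.0017]
long t 15.03 pos [ 0.5012 -0.0696  0.0842] F [ 0.7714  0.3572 -0.4643] op 0.007
[ 0.5012 -0.0696  0.0842]
True t 15.68 pos [ 0.4839 -0.0665  0.0859] F [2.2704 0.2707 1.268 ] op 0.005
[-0.1099  0.0013]
```

```bash
python3 -c "
import cv2
t=cv2.imread('pics/scene2.png');cv2.imwrite('pics/scene2c.png',cv2.resize(t[160:330,220:420],None,fx=3.5,fy=3.5,interpolation=cv2.INTER_CUBIC))"
```

```text
(no output)
```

View pics/scene2c.png

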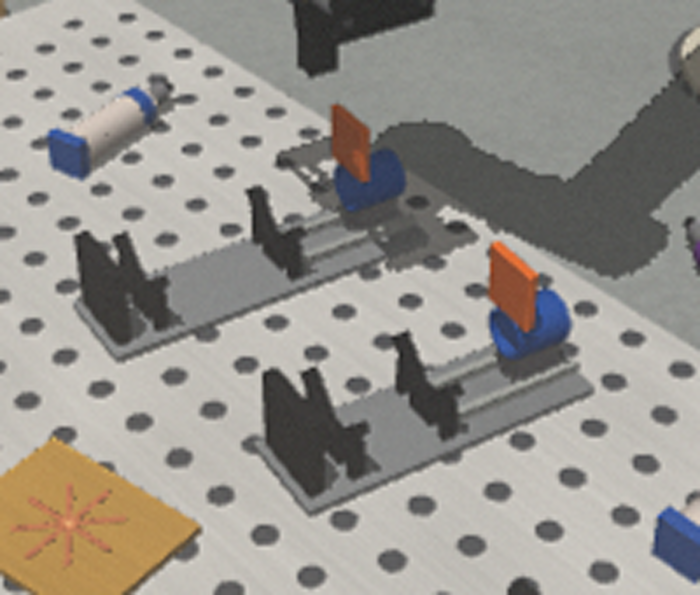

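```bash
python3 - <<'E'
from h import *
th=14.7; a=np.radians(th); nib=np.array([.456,-.3195])
g=nib+np.array([np.cos(a),np.sin(a)])*(.085-.006)
o=[-90,0,180+th]
env.goto([*g,.10],o); env.gripper_to(1.0)
env.move_straight([*g,.006],rate=.15,force_limit=15); st()
env.gripper_to(0.0,25); st("grip")
env.move_straight([*g,.13],rate=.2); st()
snap("wrist","w4"); snap("scene","scene4")
E
python3 -c "
import cv2
t=cv2.imread('pics/scene4.png');cv2.imwrite('pics/scene4c.png',t[100:330,150:450])"
```

```text
t 19.73 pos [ 0.5332 -0.2998  0.0067] F [-0.1825 -0.4851 -1.2827] op 1.0
grip t 20.65 pos [ 0.5324 -0.2994  0.006 ] F [-0.1657 -0.025   0.0968] op 0.385
 t 21.42 pos [ 0.5313 -0.2989  0.1285] F [ 0.2082 -0.4501 -2.2543] op 0.379
```

View pics/w4.png

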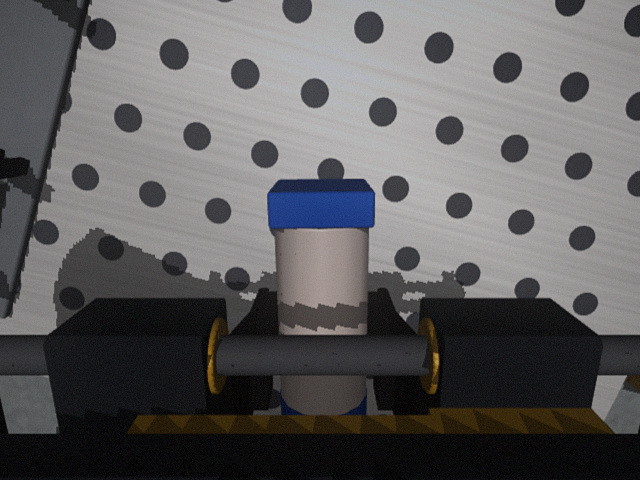

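View pics/scene4c.png

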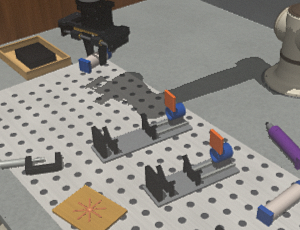

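```bash
python3 - <<'E'
from h import *
f=pickle.load(open("pics/w4.pkl","rb"))
tcp=np.array([.5313,-.2989]); a=np.radians(14.7); c=np.array([np.cos(a),np.sin(a)])
for u,v in [(321,192),(321,228),(321,223)]:
    P=atz(f,u,v,.1285+.028); print(P,(P[:2]-tcp)@c,(P[:2]-tcp)@[-c[1],c[0]])
P=[atz(f,u,v,.1285+.011) for u,v in [(321.5,250),(322.5,380)]]; d=P[0]-P[1]; print(np.degrees(np.arctan2(d[1],d[0])))
E
```

```text
[ 0.5824 -0.285   0.1565] 0.05294965852706174 0.0005260949147054925
[ 0.5712 -0.2879  0.1565] 0.04143754510666727 0.00054492029166177
[ 0.5728 -0.2874  0.1565] 0.043068431592077024 0.0005422533571259906
15.047346066684732
```

```bash
cat >> h.py <<'E'
def place(n,x,zt):
    o=[-90,0,180+CR[n][2]]
    s=env.read_state()["position"]
    env.move_straight([s[0],s[1],.2],rate=.3)
    env.goto(cw(n,x,0,.19),o)
    env.move_straight(cw(n,x,0,.075),rate=.15)
    h=env.move_straight(cw(n,x,0,zt),rate=.06,force_limit=10); s=st(f"low {h}"); print(loc(n,s["position"]))
    env.gripper_to(0.75); 
    env.move_straight(cw(n,x,0,.16),rate=.25); st("up")
E
python3 - <<'E'
from h import *
place("short",-.0065,.0395)
f=snap("wrist","w5"); snap("scene","scene5")
E
python3 -c "
import cv2
t=cv2.imread('pics/scene5.png');cv2.imwrite('pics/scene5c.png',cv2.resize(t[180:330,260:420],None,fx=4,fy=4,interpolation=cv2.INTER_CUBIC))"
```

```text
low True t 24.98 pos [0.5982 0.1193 0.0393] F [-0.0292 -0.7618  4.7304] op 0.381
[-0.0068 -0.0004]
up t 26.45 pos [0.5982 0.1197 0.1603] F [-0.9072  0.2332 -1.349 ] op 0.749
```

View pics/w5.png

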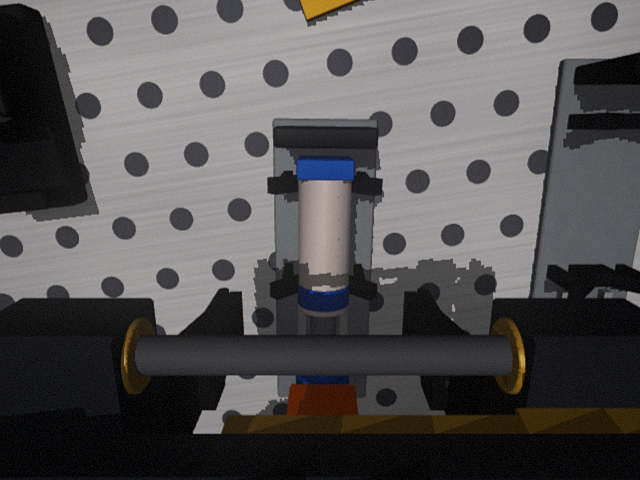

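View pics/scene5c.png

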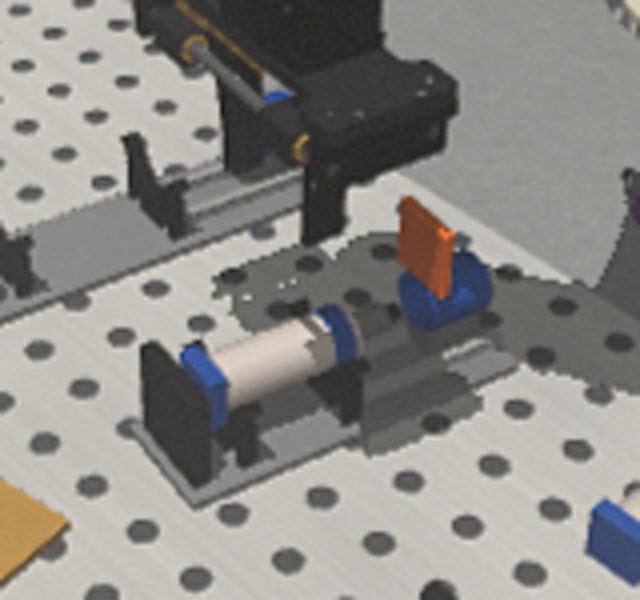

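```bash
cat >> h.py <<'E'
def push(n,x0,x1,lim=30):
    env.goto(cw(n,x0,0,.17),[-90,0,180+CR[n][2]]) 
    env.gripper_to(0.0)
    env.move_straight(cw(n,x0,0,.084),rate=.2); st("down")
    h=env.move_straight(cw(n,x1,0,.084),rate=.06,force_limit=lim); s=st(f"push {h}"); l=loc(n,s["position"]); print(l)
    env.move_straight(cw(n,*(l-[.015,0]),.084),rate=.15)
    env.move_straight(cw(n,*(l-[.015,0]),.17),rate=.3)
E
python3 - <<'E'
from h import *
push("short",-.142,-.045)
f=snap("wrist","w6"); snap("scene","scene6");st()
E
python3 -c "
import cv2
t=cv2.imread('pics/scene6.png');cv2.imwrite('pics/scene6c.png',cv2.resize(t[180:330,260:420],None,fx=4,fy=4,interpolation=cv2.INTER_CUBIC))"
```

```text
down t 28.98 pos [0.4655 0.1414 0.0846] F [-0.5049  0.3481  0.1628] op 0.002
push True t 30.16 pos [0.5352 0.1278 0.0828] F [-2.6023  1.6427  1.4511] op 0.003
[-0.0704 -0.002 ]
 t 30.94 pos [0.5199 0.1298 0.1691] F [-0.1636 -0.1451 -0.1714] op 0.006
```

View pics/w6.png

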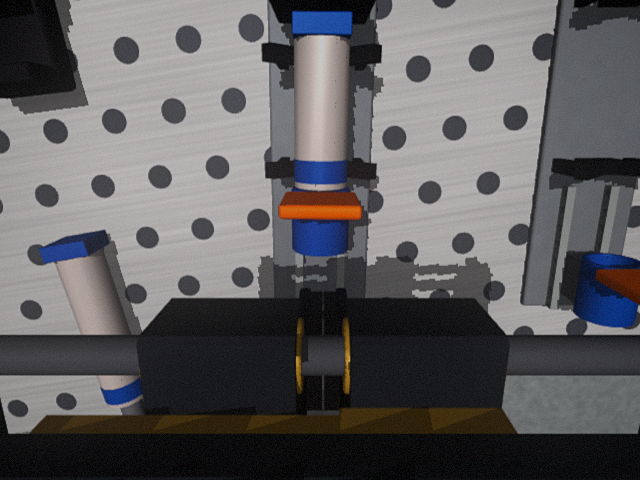

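View pics/scene6c.png

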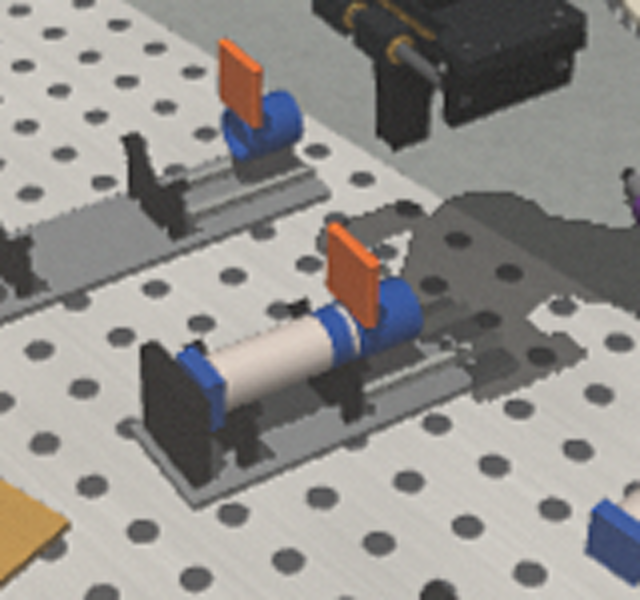

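```bash
python3 - <<'E'
from h import *
f=pickle.load(open("pics/w6.pkl","rb"))
print("tab front/back/mid",[loc("short",atz(f,320,v,.112)) for v in (218,205,211.5)])
print("marker: tail top far edge, block front",[loc("short",atz(f,321,v,.067)) for v in (13,35)])
print("barrel front (blue-white end) ", [loc("short",atz(f,321,v,.067)) for v in (160,182,190)])
# off position before push from scene/ w5 unavailable: scene2
E
python3 -c "
from crop import crop
crop('e6','w6',0,265,240,400,3)
import cv2;t=cv2.imread('pics/e6.png');cv2.imwrite('pics/e6b.png',t[420:795])"
```

```text
tab front/back/mid [array([-0.0589, -0.0006]), array([-0.052 , -0.0006]), array([-0.0554, -0.0006])]
marker: tail top far edge, block front [array([ 0.0472, -0.0015]), array([ 0.0361, -0.0014])]
barrel front (blue-white end)  [array([-0.033 , -0.0012]), array([-0.0463, -0.0011]), array([-0.0512, -0.0011])]
```

View pics/e6b.png

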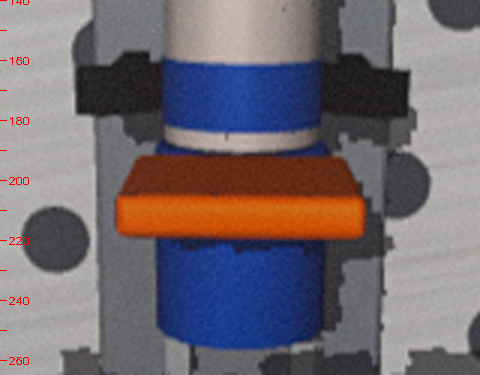

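```bash
python3 - <<'E'
from h import *
th=1.0; a=np.radians(th); nib=np.array([.3644,.3143])
g=nib+np.array([np.cos(a),np.sin(a)])*(.105-.006)
o=[-90,0,180+th]
env.goto([*g,.10],o); env.gripper_to(1.0)
env.move_straight([*g,.006],rate=.15,force_limit=15); st()
env.gripper_to(0.0,25); st("grip")
env.move_straight([*g,.13],rate=.2); s=st()
f=snap("wrist","w7")
E
python3 -c "
from crop import crop
crop('e7','w7',60,430,180,460,1) if 0 else crop('e7','w7',40,330,200,450,2)"
```

```text
t 34.08 pos [0.4639 0.3166 0.0066] F [0.0928 0.4142 0.3037] op 1.001
grip t 35.0 pos [0.4634 0.3161 0.006 ] F [-0.5556 -0.6147 -0.8354] op 0.382
 t 35.77 pos [0.4624 0.3152 0.1287] F [-0.5447 -0.9517 -1.9183] op 0.38
```

View pics/e7.png

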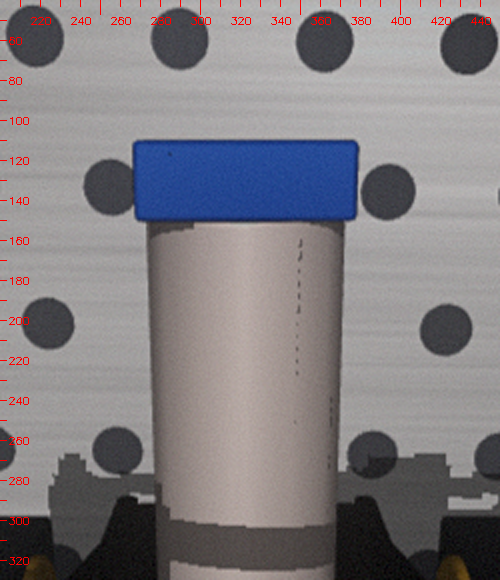

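```bash
python3 - <<'E'
from h import *
f=pickle.load(open("pics/w7.pkl","rb"))
tcp=np.array([.4624,.3152]); a=np.radians(1.0); c=np.array([np.cos(a),np.sin(a)])
for u,v in [(322,110.5),(322,149.5)]:
    P=atz(f,u,v,.1287+.028); print((P[:2]-tcp)@c,(P[:2]-tcp)@[-c[1],c[0]])
E
```

```text
0.07722369788417228 9.807348887848863e-05
0.06593880863467422 0.00010981669938739871
```

```bash
python3 - <<'E'
from h import *
place("long",-.0085,.0395)
f=snap("wrist","w8"); snap("scene","scene8")
E
python3 -c "
import cv2
t=cv2.imread('pics/scene8.png');cv2.imwrite('pics/scene8c.png',cv2.resize(t[140:310,220:400],None,fx=3.5,fy=3.5,interpolation=cv2.INTER_CUBIC))"
```

```text
low True t 39.23 pos [ 0.5833 -0.0833  0.0404] F [-0.8531  1.6203  2.0393] op 0.381
[-0.0091  0.0005]
up t 40.69 pos [ 0.5835 -0.0838  0.1602] F [-0.0478 -0.1826 -0.8538] op 0.747
```

View pics/w8.png

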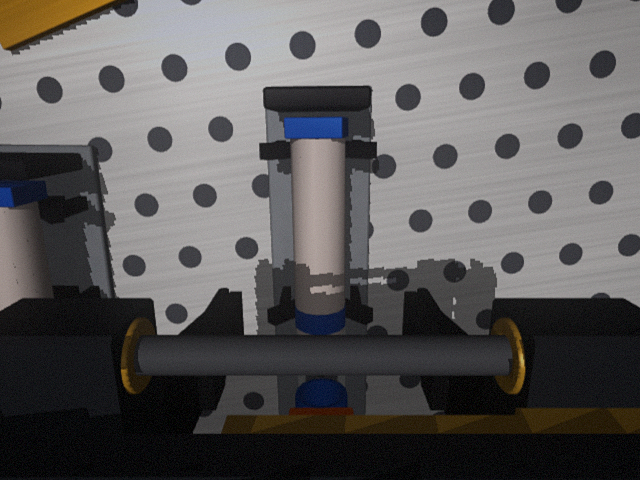

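View pics/scene8c.png

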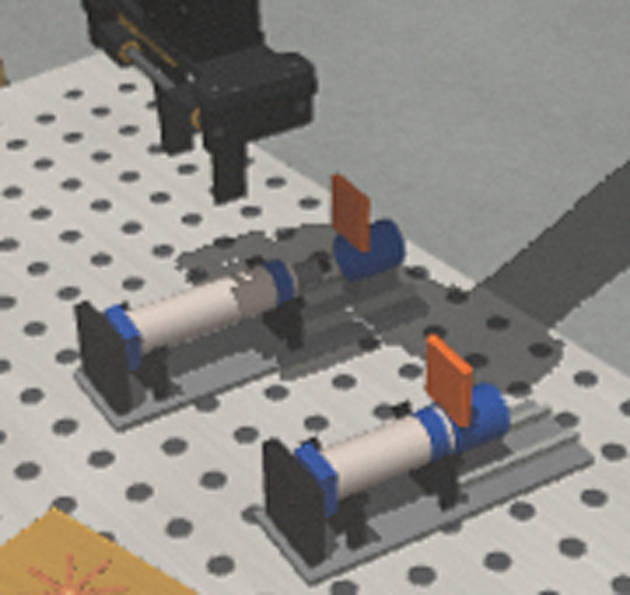

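```bash
python3 - <<'E'
from h import *
push("long",-.162,-.065)
f=snap("wrist","w9"); snap("scene","scene9");snap("top","top9");st()
E
python3 -c "
from crop import crop
crop('e9','w9',0,280,220,420,3)
import cv2
cv2.imwrite('pics/e9.png',cv2.imread('pics/e9.png')[:600] if 0 else cv2.resize(cv2.imread('pics/e9.png'),None,fx=.7,fy=.7))"
```

```text
down t 43.29 pos [ 0.4329 -0.0595  0.0845] F [0.4981 0.0405 0.7784] op 0.005
push True t 44.51 pos [ 0.5021 -0.0724  0.0817] F [-1.2311  0.2229  0.8927] op 0.001
[-0.091  -0.0016]
 t 45.34 pos [ 0.4866 -0.0701  0.1688] F [-0.0884 -0.055   0.1888] op 0.006
```

View pics/e9.png

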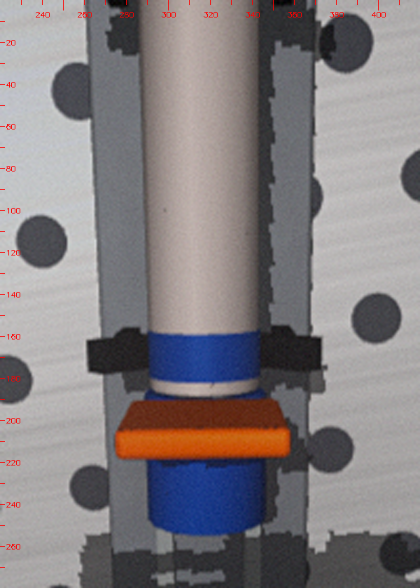

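View pics/scene9.png

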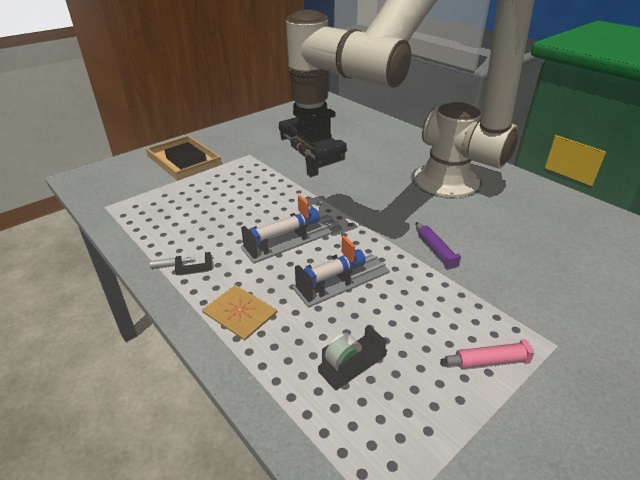

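```bash
python3 - <<'E'
from h import *
def blobs(tag):
    f=pickle.load(open(f"pics/{tag}.pkl","rb")); hsv=cv2.cvtColor(f["image"],cv2.COLOR_BGR2HSV)
    m=cv2.inRange(hsv,(3,150,60),(16,255,255)); n,l,s,c=cv2.connectedComponentsWithStats(m)
    return f,[(c[i],s[i][4]) for i in range(1,n) if s[i][4]>25]
for tag,z in [("scene1",.0905),("scene2",.0905),("scene9",.0905),("top1",.112),("top2",.112),("top9",.112)]:
    f,b=blobs(tag)
    for c,a in b:
        P=atz(f,*c,z); n="short" if P[1]>.02 else "long"
        if a<500: print(tag,n,loc(n,P),a)
f=pickle.load(open("pics/w9.pkl","rb"))
print("tab mid w9",[loc("long",atz(f,317,v,.112)) for v in (204.5,211,217.5)], "tail/barrelfront",[loc("long",atz(f,317,v,.067)) for v in (158,181,188)])
for tag in ["w8","scene9"]:
    pass
f=pickle.load(open("pics/w8.pkl","rb")); print("w8 tail far/near",[loc("long",atz(f,316,v,.067)) for v in (118.5,137)])
E
python3 -c "
from crop import crop
crop('e9s','scene9',185,310,230,400,4)"
```

```text
scene1 long [-0.1798 -2.2908] 31
scene1 long [-0.6278 -1.1666] 29
scene1 long [-0.2803 -0.9904] 27
scene1 long [-0.1198 -0.0001] 152
scene1 short [-0.0727 -0.0011] 213
scene2 long [-0.9461 -1.8715] 28
scene2 long [-0.4534 -1.1281] 27
scene2 long [-0.2195 -0.9833] 26
scene2 long [-0.0483 -0.8611] 32
scene2 long [-0.1284  0.0024] 58
scene2 short [-0.1052 -0.0011] 220
scene9 long [-0.9461 -1.933 ] 26
scene9 long [-0.0757  0.0005] 147
scene9 short [-0.0546 -0.0008] 216
top1 short [-0.0747 -0.0108] 35
top1 long [-0.1231  0.0032] 56
top2 short [ 0.1604 -0.0381] 85
top2 long [-0.1278  0.0024] 34
top9 short [ 0.1622 -0.0381] 105
tab mid w9 [array([-0.0726,  0.0013]), array([-0.076 ,  0.0013]), array([-0.0795,  0.0013])] tail/barrelfront [array([-0.0531,  0.0016]), array([-0.067 ,  0.0017]), array([-0.0713,  0.0017])]
w8 tail far/near [array([0.0673, 0.0036]), array([0.0571, 0.0037])]
```

View pics/e9s.png

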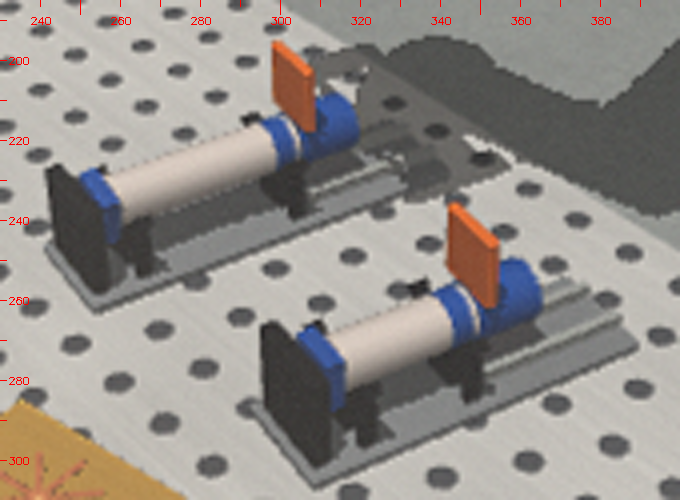

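```bash
python3 - <<'E'
from h import *
s=env.read_state()["position"]; env.move_straight([s[0],s[1],.25],rate=.25); st()
env.close_job()
E
```

```text
t 45.81 pos [ 0.4865 -0.07    0.2498] F [ 0.4965 -0.3314 -0.8457] op 0.002
the job is handed in; nothing more can be done
```

Both markers are in their own cradles with the caps pushed home, and I handed the job in at 45.8 s of the 67 s allowed. The hand-in reports no verdict.

**What I did:** I pushed both caps fully off; the long one was only slightly on. I laid the short marker, then the long one, and pushed each cap over its nib until the push stopped at its 30 N limit.

**Last checks:**
- **Short cap:** it moved about 50.6 mm between the off and home pictures.
- **Long cap:** about 50 mm. One of the pictures showed only part of the tab, so its off position came partly from where the finger touched.
- **Marker position:** both markers look seated and straight on their saddles, about 1–3 mm toward the cap. The tolerance is 7 mm along the cradle.
- **Other objects:** I never worked near the tape dispenser, brass plate, micrometer or look-alikes, and the last scene picture shows them where they were.
- **Arm:** it was raised clear before the hand-in.

**What disagreed:**
- In the pictures the saddle tops looked about 4 mm wider on each side than the text says. I set each cradle's sideways position from its base and tab instead.
- Two ways of measuring where I had gripped the short marker differed by 3 mm, so I used the average.

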